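# Feed a plug-in module into the guarded test jig with a push stick

### The arm

A 6-joint arm with a two-finger parallel gripper is mounted at the origin on a cart in front of the work surface, level with it; the furniture and walls round the work are solid. World frame = base frame: x ahead of the robot, y to its left, z up, the work surface at z = 0. Lengths are in mm, angles in degrees, forces in N, time in s.
With the tool pointing down it reaches from about 300 to 850 mm from the base axis. Payload 4.2 kg.
Tool frame: the origin (TCP) lies at the very end of the fingers, on their centre line; the grasp point (between the pads) lies 19 mm behind it; z points along the fingers, y is the direction in which the jaws open and shut (so a half turn about z gives the same grasp; the last joint's range is limited). The gripper opens to 91 mm and grips with 3 to 60 N. Pads are 32 mm wide; open, the fingers measure 118 mm over their backs; the gripper's body (76 mm by 178 mm) begins 60 mm behind the grasp point.
Start: joints at [74.943, 18.312, 89.639, -0, 72.044, -1.146], TCP at [138.244, 558.15, 213.976] pointing down, gripper open.
Joint ranges: [-177.97, 177.97], [-48.28, 115.42], [12.27, 149.76], [-77.06, 257.06], [2.81, 150.46], [-146.56, 146.56]. Speed limits (degrees/s): [147.25, 147.25, 180, 180, 180, 180].

### API

Orientations are given as [roll, pitch, yaw] about the fixed x, y, z axes, in that order (R = Rz(yaw) Ry(pitch) Rx(roll)).
In Python, from workcell import monitor, eyes, job gives the robot as it stands.
- The arm moves only by the tool move_arm, never from a script. Its argument "increments" is a list that holds one entry, the list of rows, each a list of 7 numbers: the opening, from 0 (shut) to 1 (fully open), then the shift along the tool's x, y, z in cm, then the turn, a rotation vector about the tool's x, y, z in rad. In form: [[[jaw, x, y, z, ax, ay, az], ...]]. A call has 1 to 12 rows; each row shifts and turns the pose as measured when the row begins, along the tool's axes as they then stand; what a row does not reach is not made up. A row lasts 1/8 s, in which the tool goes at most 62.5 mm and 10.7 degrees, less where a joint would pass 70% of its speed; a pose out of reach is approached as far as the arm can. A call is refused whole if a number of a shift passes 6.25 or a number of a turn 0.188, either way. A call with a gripper value outside its range is refused whole. The fingers move at their own pace and stop on an object; "force" is the grip in N (left out, the last holds). Time passes only in rows, so rows that do not move let the fingers close. It gives the time, the measured TCP pose, the force and the opening at its end, in the units of the state.
- monitor.state(): the state, without advancing time (a new reading comes with each control period).
- eyes.grab_frame(name): name is "side" or "top"; returns a dict with "color" (480x640x3 uint8, red, green, blue), "z_map" (480x640 float32, mm along the optical axis (not along the pixel's ray), 0 where there is no reading), "camera_matrix" (3x3 intrinsics, pixels), "dist_coeffs" ([k1, k2, p1, p2, k3] as OpenCV has them; the pictures are not rectified), "rvec" (rotation vector, rad) and "tvec" (3), from world to camera coordinates, as OpenCV has them. Camera axes: x right, y down, z forward; pixel columns grow to the right and rows downward; lengths in mm; the calibration is good to about 2 mm. A picture is of the moment at which its call begins.
- job.job_done(): hands the job in, once; it reports no verdict.
The state is a dict: "time_s": time; "qpos": joint angles; "qvel": joint speeds; "effort": joint torques, N m; "ee_pos": TCP position; "ee_rot": TCP orientation; "force": force on the tool from outside, world axes, zero at the start; "torque": the same for the moment, N m; "gripper_width": finger opening in mm.
Only numpy, scipy, OpenCV 4.12 (cv2) and the standard library are available. Lean on these libraries where they do the work, as an engineer would, in place of code of your own. Each camera call takes 0.05 s, during which the arm holds its last target. There are 200 camera calls.

### The job

Set the blue plug-in module into the open loading tray of the guarded test jig, contact end towards the red-knobbed head, let go of it, then take the black push stick and with its end feed the module down the guide channel against the sprung contact block until the latch bolt snaps in behind the module's ridge - keep fingers off the module in the channel and push gently by feel, since ramming it into the buffers ruins the contacts. Then draw the stick out and lay it flat on the bench clear of the jig, and leave everything else where it is.

Things in the scene. Friction and masses are not known exactly. Their poses are not given: they have to be found in the camera images.
- test_jig: Guarded test jig, screwed down; base plate 186 (x) x 96 (y) x 8 mm. Origin: middle of the loading tray's open end, at bench level; +x: feed direction along the channel's middle, z up. The grey contact head (red knob, top 72 mm above the bench, x 100 to 123 mm) is clamped elsewhere each time: the module's middle comes home anywhere from x = 99 to 122 mm, and this must be felt.
- tray_mid (a point): Middle of the loading tray on its floor, 24 mm in from the open end, 8 mm above the bench; axes as the jig's. The module's middle goes over this point. The tray is open above and at its end, 36 mm wide between black guide strips 5 mm high and 6 mm thick, so hold the module by its upper part when setting it in.
- channel_mouth (a point): Mouth of the channel, on its floor (8 mm above the bench), 56 mm in from the tray's open end; axes as the jig's. Over the last 22 mm before it the strips funnel from 36 to 28 mm. Beyond it the channel is 28 mm wide between black walls 27 mm high with lips that hold it down (1.5 mm of play), under a clear guard with a yellow edge, its top 42 mm above the bench.
- module_mid (a point): Blue plug-in module 40 (x) x 26 (y) x 20 (z) mm, about 60 g; the point is the block's centre, 10 mm above its underside. +x points to its contact end (black pad, brass contacts). A blue ridge 5 mm high crosses its top 6 to 10 mm from the middle towards that end; a white panel lies on the rear half. Grip across the 26 mm width; the stick pushes on the plain rear face (-x).
- stick_mid (a point): Push stick: black plastic spudger, 184 mm along its y axis, 11 mm wide and high, 18 g, lying on the bench. The point is its middle, 5.5 mm above its underside. Either end serves; each reaches 92 mm from the middle. Grip it across its width, about 32 mm behind the middle: its end must go up to 106 mm in from the tray's open end, best 10 mm above the channel floor.
- contact_plunger (a joint): Spring contact block in the head (m): 0 = out, grows as the module presses it in; about 0.009 at home. The push: some 1 N while sliding; 1 to 3.5 N over the last 9 mm, plus 2 to 4 N from the bolt's ramp until it snaps; from 1 mm past home rubber buffers add 10 N/mm. Push slowly, stop at 10 to 11 N: the bolt is then in. Over 15 N ruins the contacts.
- latch_bolt (a joint): Spring latch bolt with the red knob (m): 0 = down, which it is at the start and again when latched; 0.004 to 0.005 while the module's ridge lifts it. When the stick is drawn back the module springs back 1 to 2 mm and its ridge rests against the bolt.
- bench_vice: Obstacle: grey bench vice bolted to the bench between robot and work, 110 mm tall, from 100 mm in front of this point (towards the robot) to 90 mm behind it, 100 mm wide; carry things over it at 150 mm or more. Origin on the bench, near its middle.
- flux_bottle: Bystander, to be left alone: small white flux bottle with red cap and needle, 38 mm wide, 118 mm tall. Origin at the middle of its underside.
- tape_roll: Bystander, to be left alone: orange roll of tape lying flat, 76 mm across, 19 mm high. Origin at the middle of its underside.
- heat_sink: Bystander, to be left alone: grey finned heat sink, 30x35x18 mm. Origin at the middle of its underside.
- fuse_pack: Bystander, to be left alone: beige card box, 30x50x16 mm. Origin at the middle of its underside.
- ipa_dispenser: Bystander, to be left alone: white dispenser bottle, 60 mm wide, 122 mm tall. Origin at the middle of its underside.
- solder_reel: Bystander, to be left alone: small grey reel, 53 mm wide, 24 mm high. Origin at the middle of its underside.
- test_pcb: Bystander, to be left alone: green circuit board, 50x66x10 mm. Origin at the middle of its underside.
- nose_pliers: Bystander, to be left alone: blue-handled pliers, 48x156x13 mm. Origin at the middle of its underside.

How it is judged:
By the outcome, as a careful person would: the job done as asked, in the order asked, and still so for the second after the job is handed in, with the robot touching nothing.
It also fails if it takes over 70 s, if anything falls off the work surface, if the arm or the gripper's body presses on something with over 40 N, if the wrist force passes 120 N, or if a joint passes its speed limit or range.

## Working session

There is one attempt and no reset: what is moved stays moved. The work goes in short steps, Python scripts to look and compute and a tool call to move; the robot and the scene stay as the last step left them, time stands still between calls to the robot, and variables do not carry over. Pictures are saved under pics/ and viewed, about 8 in all and at most 12, crops included, and the job is handed in when it is done.

Besides the shell and the picture viewer there is one more tool, called after ">>>" as name([rows], argument=value, ...), one row to a line, values as JSON. move_arm: Moves the arm, as the interface text tells. Its arguments: {"type":"object","properties":{"increments":{"type":"array"},"force":{"type":"number"}},"required":["increments"]}

```bash
mkdir -p pics; cat > h.py <<'E'
import numpy as np, cv2
from workcell import monitor, eyes, job
def grab(n):
    f=eyes.grab_frame(n); f['R']=cv2.Rodrigues(np.array(f['rvec'],float))[0]; f['t']=np.array(f['tvec'],float).ravel()
    f['K']=np.array(f['camera_matrix'],float); f['d']=np.array(f['dist_coeffs'],float); return f
def ray(f,uv,z):
    p=cv2.undistortPoints(np.array(uv,float).reshape(-1,1,2),f['K'],f['d']).reshape(-1,2)
    d=np.c_[p,np.ones(len(p))]@f['R']; o=-f['R'].T@f['t']
    return o+d*((z-o[2])/d[:,2])[:,None]
def cloud(f):
    v,u=np.mgrid[0:480,0:640]; p=cv2.undistortPoints(np.c_[u.ravel(),v.ravel()].astype(float).reshape(-1,1,2),f['K'],f['d']).reshape(-1,2)
    z=f['z_map'].ravel(); return ((np.c_[p,np.ones(len(p))]*z[:,None]-f['t'])@f['R']).reshape(480,640,3)
def save(f,name,crop=None,s=1):
    im=f['color'][...,::-1]
    if crop: x0,y0,x1,y1=crop; im=im[y0:y1,x0:x1]
    cv2.imwrite('pics/'+name,cv2.resize(im,None,fx=s,fy=s,interpolation=cv2.INTER_CUBIC))
E
python3 - <<'E'
from h import *
for n in('top','side'):
    f=grab(n); save(f,n+'0.png'); print(n,-f['R'].T@f['t'],f['K'][0,0]); print(f['R'].round(2))
print(monitor.state())
E
```

```text
top [ 431.81361095  -55.17286373 1140.29192177] 482.49319780171624
[[-0.02 -1.    0.  ]
 [-1.    0.02 -0.09]
 [ 0.09 -0.   -1.  ]]
side [370.30993656 694.86992339 485.4544402 ] 439.20029325908075
[[-0.98 -0.21 -0.02]
 [-0.08  0.48 -0.87]
 [ 0.19 -0.85 -0.49]]
{'time_s': 0.1, 'qpos': array([ 7.49424678e+01,  1.83470654e+01,  8.96983477e+01,  1.91197396e-04,
        7.20424174e+01, -1.14526435e+00]), 'qvel': array([-0.08032735, -0.13355622, -0.18030738,  0.00151788, -0.03858657,
       -0.0356209 ]), 'effort': array([-3.44406556e-05, -4.13332415e+01, -2.32511115e+01,  7.28493906e-02,
        4.21574665e-02, -4.37191215e-05]), 'ee_pos': array([138.12944661, 557.71413328, 213.22072979]), 'ee_rot': array([-1.79912191e+02, -1.93724836e-03,  1.66087672e+02]), 'force': array([ 0.32988274,  0.2980307 , -0.34102669]), 'torque': array([ 0.00959733,  0.03440327, -0.03206095]), 'gripper_width': 91.42811940004898}
```

View pics/top0.png

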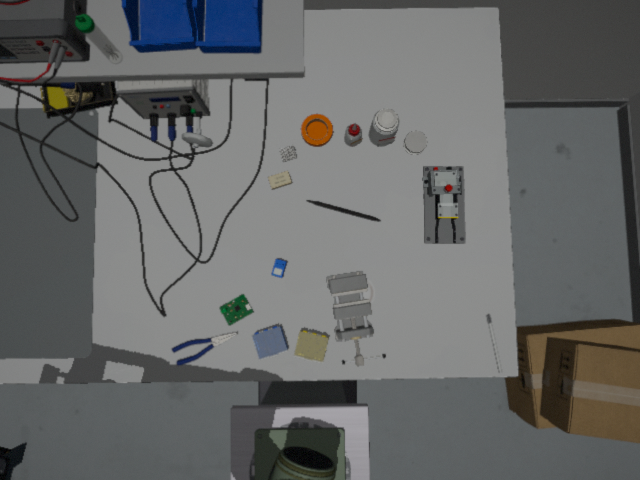

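View pics/side0.png

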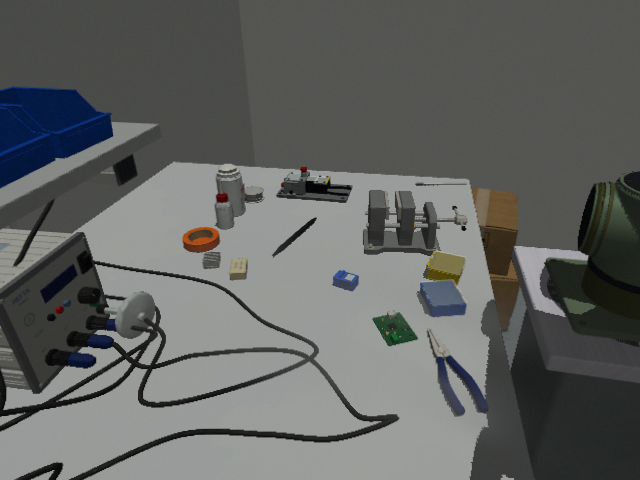

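The top view shows the jig at (444,205) with its red knob at (448,188), so the feed runs up the picture (+x world). The module is at (279,267), the stick at (343,210) and the vice at (350,305). The side view shows the same objects unobstructed. Next I'll take zoomed crops and coarse measurements.

```bash
python3 - <<'E'
from h import *
t=grab('top'); s=grab('side')
a=t['color'][...,::-1]; b=s['color'][...,::-1]
def c(im,x0,y0,x1,y1): return cv2.resize(im[y0:y1,x0:x1],(400,300),interpolation=cv2.INTER_CUBIC)
cv2.imwrite('pics/crops.png',np.vstack([np.hstack([c(a,390,160,510,250),c(a,259,252,299,282)]),np.hstack([c(b,270,155,370,215)[:300],c(b,325,262,365,292)])]))
def blobs(f,name,roi,lo,hi,z):
    x0,y0,x1,y1=roi; hsv=cv2.cvtColor(f['color'],cv2.COLOR_RGB2HSV)
    m=np.zeros((480,640),np.uint8); m[y0:y1,x0:x1]=cv2.inRange(hsv,lo,hi)[y0:y1,x0:x1]
    cs=cv2.findContours(m,0,2)[0]; k=max(cs,key=cv2.contourArea)
    box=cv2.boxPoints(cv2.minAreaRect(k)); P=ray(f,box,z)
    print(name,cv2.contourArea(k),box.round(1).tolist(),P[:,:2].round(1).tolist(),'mid',P.mean(0).round(1), 'edges',np.linalg.norm(P-np.roll(P,1,0),axis=1).round(1))
blobs(t,'stick top',(295,190,390,230),(0,0,0),(180,255,90),8)
blobs(s,'stick side',(260,210,325,262),(0,0,0),(180,255,90),5.5)
blobs(t,'mod top',(262,252,296,284),(95,60,0),(130,255,255),20)
blobs(s,'mod side',(325,262,365,295),(95,60,0),(130,255,255),10)
hs=cv2.cvtColor(t['color'],cv2.COLOR_RGB2HSV)
def white(f,roi,z,n):
    x0,y0,x1,y1=roi; h=cv2.cvtColor(f['color'],cv2.COLOR_RGB2HSV); bl=cv2.inRange(h,(95,60,0),(130,255,255))[y0:y1,x0:x1]
    k=max(cv2.findContours(bl,0,2)[0],key=cv2.contourArea); hull=np.zeros_like(bl); cv2.fillPoly(hull,[cv2.convexHull(k)],255)
    w=hull&~bl; v,u=np.nonzero(w); print(n,'white c',u.mean()+x0,v.mean()+y0,ray(f,[u.mean()+x0,v.mean()+y0],z).round(1),len(u))
white(t,(262,252,296,284),20,'top'); white(s,(325,262,365,295),20,'side')
# jig: base plate dark grey
blobs(t,'plate',(405,155,485,255),(0,0,0),(180,80,125),8)
blobs(t,'knob',(435,180,460,197),(0,120,80),(10,255,255),72)
blobs(t,'yellow',(430,190,470,230),(20,120,80),(35,255,255),41)
blobs(s,'yellow side',(290,170,350,200),(20,120,80),(35,255,255),41)
C=cloud(t)
for n,(u,v) in dict(bench=(420,260),mod=(279,264),plate=(430,230),floor=(444,235),guard=(447,212)).items(): print(n,C[v,u].round(1))
E
```

```text
stick top 230.5 [[306.3999938964844, 202.3000030517578], [307.5, 198.0], [380.5, 218.1999969482422], [379.29998779296875, 222.5]] [[624.3, -25.1], [634.6, -28.1], [583.6, -200.1], [573.4, -197.0]] mid [ 603.9 -112.6    8. ] edges [179.3  10.7 179.4  10.7]
stick side 244.5 [[270.5, 253.1999969482422], [313.8999938964844, 215.60000610351562], [317.70001220703125, 220.0], [274.29998779296875, 257.6000061035156]] [[636.9, -27.3], [585.6, -205.6], [572.1, -185.4], [624.4, -12.8]] mid [ 604.8 -107.8    5.5] edges [ 19.2 185.5  24.3 180.4]
mod top 185.0 [[270.5, 274.6000061035156], [275.5, 257.3999938964844], [286.79998779296875, 260.70001220703125], [281.8999938964844, 277.79998779296875]] [[454.4, 59.8], [494.0, 48.1], [486.0, 21.8], [446.4, 33.6]] mid [470.2  40.8  20. ] edges [27.4 41.3 27.5 41.3]
mod side 356.5 [[330.6000061035156, 284.20001220703125], [336.20001220703125, 267.3999938964844], [359.8999938964844, 275.29998779296875], [354.29998779296875, 292.1000061035156]] [[494.9, 60.9], [494.3, 6.1], [446.4, 24.0], [449.5, 76.3]] mid [471.3  41.8  10. ] edges [47.9 54.8 51.1 52.4]
to
[... 520 characters left out ...]
 -352.3], [634.3, -338.8]] mid [ 641.  -345.9   72. ] edges [13.7 13.6 13.7 13.5]
yellow 1.0 [[438.0, 217.0], [457.0, 217.0], [457.0, 218.0], [438.0, 218.0]] [[579.8, -328.4], [579.1, -372.3], [576.8, -372.2], [577.4, -328.3]] mid [ 578.3 -350.3   41. ] edges [ 2.3 43.9  2.3 43.9]
yellow side 3.0 [[325.6000061035156, 182.8000030517578], [329.0, 176.0], [329.79998779296875, 176.39999389648438], [326.3999938964844, 183.1999969482422]] [[580.0, -321.5], [580.0, -367.4], [577.4, -365.1], [577.5, -319.3]] mid [ 578.7 -343.3   41. ] edges [ 3.3 45.9  3.5 45.7]
bench [ 483.4 -292.    -0.5]
mod [478.3  39.5  26. ]
plate [ 553.3 -315.9   10.1]
floor [ 541.1 -349.     8.3]
guard [ 591.7 -350.8   36.6]
```

View pics/crops.png

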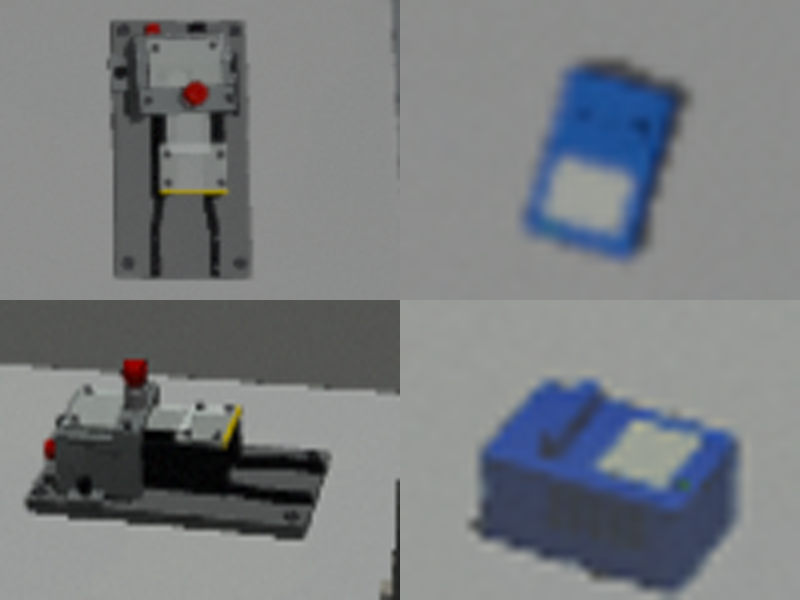

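The crops confirm that the module's contact end and ridge point towards +x world, with the white panel at the -x end. The jig feeds along +x at about yaw -1°. Next I'll refine the channel mid-line and the vice extents.

```bash
python3 - <<'E'
from h import *
t=grab('top'); g=cv2.cvtColor(t['color'],cv2.COLOR_RGB2GRAY).astype(float); C=cloud(t)
for v in range(212,243,3):
    z=35 if v<217 else 13
    r=g[v,428:462]; w=np.clip(80-r,0,None); u=np.arange(428,462)
    L=(w*u)[:17].sum()/max(w[:17].sum(),1e-6); R=(w*u)[17:].sum()/max(w[17:].sum(),1e-6)
    if w.sum()>0: P=ray(t,[[L,v],[R,v]],z); print(v,round(L,1),round(R,1),P[:,:2].round(1).tolist(),'mid',P.mean(0).round(1)[:2])
print(g[238,418:470].astype(int))
print(g[232:250,445].astype(int))
b=C[255:375,320:400].reshape(-1,3); b=b[(b[:,2]>15)&(b[:,2]<140)]; print('vice',b.min(0).round(),b.max(0).round()); k=b[b[:,2]>70]; print('tall',k.min(0).round(),k.max(0).round())
m=C[254:284,264:296].reshape(-1,3); m=m[(m[:,2]>14)&(m[:,2]<40)]; print('mod cloud',len(m),np.median(m,0).round(1),cv2.minAreaRect(m[:,:2].astype(np.float32)))
q=C[190:230,295:390].reshape(-1,3); q=q[(q[:,2]>5)&(q[:,2]<30)]; print('stick cloud',len(q),cv2.minAreaRect(q[:,:2].astype(np.float32)) if len(q) else '')
E
```

```text
212 436.0 0.0 [[592.3, -325.7], [609.3, 689.9]] mid [600.8 182.1]
215 436.2 456.0 [[585.3, -325.8], [584.6, -371.9]] mid [ 584.9 -348.8]
218 436.9 453.0 [[581.2, -332.8], [580.6, -370.7]] mid [ 580.9 -351.7]
221 437.1 452.3 [[574.1, -332.9], [573.5, -368.7]] mid [ 573.8 -350.8]
224 436.8 453.0 [[566.9, -331.9], [566.3, -370.1]] mid [ 566.6 -351. ]
227 436.1 453.3 [[559.9, -330.0], [559.2, -370.6]] mid [ 559.5 -350.3]
230 436.0 453.8 [[552.8, -329.4], [552.1, -371.5]] mid [ 552.4 -350.4]
233 436.0 454.0 [[545.7, -329.3], [545.0, -371.5]] mid [ 545.3 -350.4]
236 436.0 453.9 [[538.6, -328.9], [537.9, -371.2]] mid [ 538.2 -350.1]
239 434.1 455.7 [[531.6, -324.0], [530.7, -374.9]] mid [ 531.2 -349.5]
242 436.1 454.0 [[524.4, -328.6], [523.7, -370.8]] mid [ 524.1 -349.7]
[142 142 142 141 142 136  83  90  80  57  54  58  80  89  93  93  87  38
  24  29  68  89  91  92  91  92  91  92  91  90  92  91  90  93  86  33
  20  42  88  92  91  86  56  56  53  61  83 110 137 140 141 141]
[ 92  91  92  92  92  92  92  90  91  92  93  99 137 140 140 139 141 141]
vice [ 251. -195.   15.] [459. -52. 115.]
tall [ 254. -169.   70.] [451. -72. 115.]
mod cloud 194 [469.4  42.3  19.6] ((469.5701599121094, 42.07121276855469), (26.221155166625977, 39.956443786621094), 74.53089904785156)
stick cloud 333 ((605.02392578125, -112.96858215332031), (216.32781982421875, 89.90362548828125), 88.13304138183594)
```

```bash
cat > plan.py <<'E'
import sys; from h import *
from scipy.spatial.transform import Rotation as Ro
# usage: plan.py x y z psi jaw [mm per row]; prints rows from the present pose to the target
x,y,z,psi,jaw=map(float,sys.argv[1:6]); step=float(sys.argv[6]) if len(sys.argv)>6 else 50
s=monitor.state(); p=np.array(s['ee_pos']); R=Ro.from_euler('xyz',s['ee_rot'],degrees=True)
T=np.array([x,y,z]); e=(R.inv()*Ro.from_euler('xyz',[180,0,psi],degrees=True)).as_rotvec()
n=int(max(1,np.ceil(np.linalg.norm(T-p)/step),np.ceil(np.linalg.norm(e)/0.16)))
print('t',s['time_s'],'p',p.round(1),'rot',s['ee_rot'].round(2),'F',s['force'].round(2),'w',round(s['gripper_width'],1),'n',n)
for i in range(n):
    d=(R*Ro.from_rotvec(e*i/n)).inv().apply(T-p)/n/10
    print([jaw]+[round(float(k),2) for k in d]+[round(float(k),3) for k in e/n],end=', ')
print()
E
python3 plan.py 470 41.5 110 163.8 0.6
```

```text
t 0.25 p [138.2 557.9 213.6] rot [-179.96    0.    166.09] F [-0.2  -0.06 -0.55] w 91.6 n 13
[0.6, -3.43, -3.24, 0.8, -0.0, 0.0, 0.003], [0.6, -3.44, -3.23, 0.8, -0.0, 0.0, 0.003], [0.6, -3.45, -3.22, 0.8, -0.0, 0.0, 0.003], [0.6, -3.46, -3.21, 0.8, -0.0, 0.0, 0.003], [0.6, -3.47, -3.2, 0.8, -0.0, 0.0, 0.003], [0.6, -3.48, -3.19, 0.8, -0.0, 0.0, 0.003], [0.6, -3.49, -3.18, 0.8, -0.0, 0.0, 0.003], [0.6, -3.5, -3.17, 0.8, -0.0, 0.0, 0.003], [0.6, -3.51, -3.16, 0.8, -0.0, 0.0, 0.003], [0.6, -3.52, -3.15, 0.8, -0.0, 0.0, 0.003], [0.6, -3.53, -3.14, 0.8, -0.0, 0.0, 0.003], [0.6, -3.54, -3.12, 0.8, -0.0, 0.0, 0.003], [0.6, -3.55, -3.11, 0.8, -0.0, 0.0, 0.003],
```

>>> move_arm([
  [[0.6,-3.75,-3.45,0.9,0,0,0.003],[0.6,-3.75,-3.45,0.9,0,0,0.003],[0.6,-3.75,-3.45,0.9,0,0,0.003],[0.6,-3.75,-3.45,0.9,0,0,0.003],[0.6,-3.75,-3.45,0.9,0,0,0.003],[0.6,-3.75,-3.45,0.9,0,0,0.003],[0.6,-3.75,-3.45,0.9,0,0,0.003],[0.6,-3.75,-3.45,0.9,0,0,0.003],[0.6,-3.75,-3.45,0.9,0,0,0.003],[0.6,-3.75,-3.45,0.9,0,0,0.003],[0.6,-3.75,-3.45,0.9,0,0,0.003],[0.6,-3.75,-3.45,0.9,0,0,0.003]],
])

```text
time_s: 1.75
ee_pos: [478.1, 31.4, 103.0]
ee_rot: [179.6, 0.3, 164.4]
force: [0.5, 0.4, 0.3]
gripper_width: 55.0
```

```bash
python3 plan.py 470 41.5 50 163.8 0.6
```

```text
t 1.75 p [478.1  31.4 103. ] rot [179.62   0.31 164.38] F [0.46 0.44 0.32] w 55.0 n 2
[0.6, 0.54, 0.36, 2.65, 0.003, 0.003, 0.005], [0.6, 0.53, 0.37, 2.65, 0.003, 0.003, 0.005],
```

>>> move_arm([
  [[0.6,0.54,0.6,2.6,0.003,0.003,0.005],[0.6,0.5,0.4,2.6,0.003,0.003,0.005],[0.6,0,0,0,0,0,0]],
])

```text
time_s: 2.12
ee_pos: [473.7, 40.1, 49.5]
ee_rot: [180.0, 0.1, 163.3]
force: [-0.8, -0.3, -0.0]
gripper_width: 54.5
```

```bash
python3 plan.py 470 41.8 8 163.8 0.6 25; python3 - <<'E'
from h import *
f=grab('side'); save(f,'s1.png',(250,180,410,300),4)
E
```

```text
t 2.125 p [473.7  40.1  49.5] rot [1.7997e+02 6.0000e-02 1.6335e+02] F [-0.76 -0.35 -0.02] w 54.5 n 2
[0.6, 0.21, 0.02, 2.07, 0.0, 0.001, -0.004], [0.6, 0.2, 0.03, 2.07, 0.0, 0.001, -0.004],
```

View pics/s1.png

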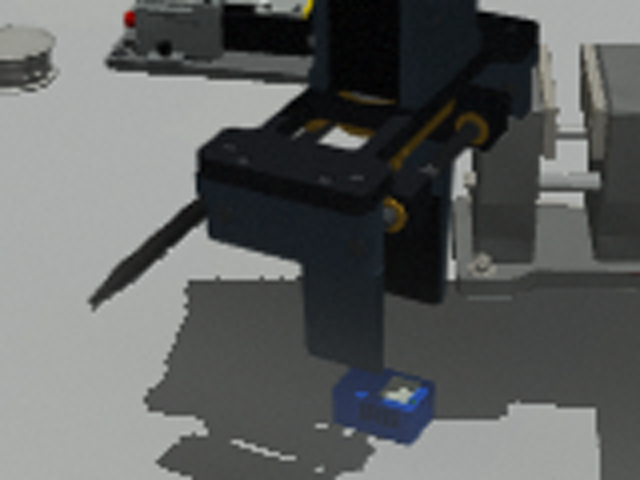

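The open jaws straddle the module, with the near finger over its long side at about (345,320) in the crop. The gripper body clears the vice. Lowering and gripping now.

>>> move_arm([
  [[0.6,0.3,0.05,2.05,0,0,-0.004],[0.6,0.15,0.03,2.05,0,0,-0.004],[0.6,0,0,0,0,0,0],[0.25,0,0,0,0,0,0],[0.15,0,0,0,0,0,0],[0.15,0,0,0,0,0,0],[0.15,0,0,0,0,0,0]],
], force=20)

```text
time_s: 3.05
ee_pos: [477.4, 42.9, 16.0]
ee_rot: [179.6, 1.0, 163.9]
force: [-0.6, -0.7, -0.7]
gripper_width: 25.9
```

```bash
python3 plan.py 470 41.8 190 163.8 0.15 40
```

```text
t 3.05 p [477.4  42.9  16. ] rot [179.63   1.05 163.93] F [-0.59 -0.69 -0.67] w 25.9 n 5
[0.15, 0.07, -0.04, -3.48, 0.001, 0.004, 0.0], [0.15, 0.08, -0.04, -3.48, 0.001, 0.004, 0.0], [0.15, 0.1, -0.05, -3.48, 0.001, 0.004, 0.0], [0.15, 0.11, -0.05, -3.48, 0.001, 0.004, 0.0], [0.15, 0.12, -0.06, -3.48, 0.001, 0.004, 0.0],
```

```bash
python3 - <<'E'
from h import *
s=monitor.state(); print({k:np.round(v,2) for k,v in s.items()})
f=grab('side'); save(f,'s2.png',(200,120,560,345),2.2)
s=monitor.state(); print(s['ee_pos'],s['qvel'],s['ee_rot'])
E
```

```text
{'time_s': np.float64(3.05), 'qpos': array([ 3.7700e+00,  2.2310e+01,  1.1782e+02, -1.0000e-02,  3.8760e+01,
       -7.0160e+01]), 'qvel': array([-0.1 , -0.29, -0.18,  0.06,  0.11,  0.08]), 'effort': array([ 0.000e+00, -3.705e+01, -1.510e+01, -1.000e-02, -1.000e-02,
       -0.000e+00]), 'ee_pos': array([477.36,  42.94,  16.05]), 'ee_rot': array([179.63,   1.05, 163.93]), 'force': array([-0.59, -0.69, -0.67]), 'torque': array([ 0.01, -0.03,  0.02]), 'gripper_width': np.float64(25.88)}
[477.37444999  42.96232037  16.01002581] [ 0.04301906  0.26601455  0.01505271  0.01885686 -0.14402542 -0.05855776] [179.62716895   1.04740401 163.92963604]
```

View pics/s2.png

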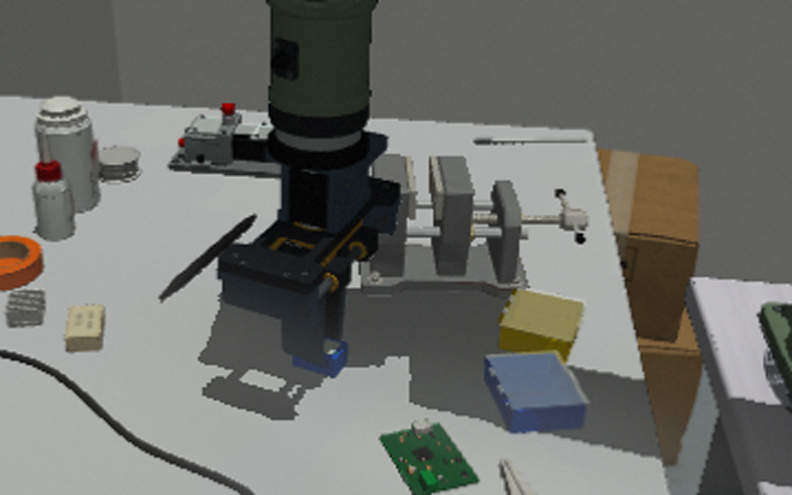

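The grip is too high and 7 mm off: rows that lag aren't made up. I'll reopen, correct and re-grip.

>>> move_arm([
  [[0.5,0,0,0,0,0,0],[0.5,0,0,0,0,0,0],[0.5,0.4,-0.1,0.35,0,0.018,0],[0.5,0.4,-0.1,0.35,0,0,0],[0.5,0,0,0,0,0,0]],
])

```text
time_s: 3.72
ee_pos: [468.3, 43.2, 8.2]
ee_rot: [179.6, -0.1, 163.9]
force: [0.3, 1.2, -0.6]
gripper_width: 45.6
```

```bash
python3 plan.py 470 42 8 163.8 0.5 40
```

```text
t 3.725 p [468.3  43.2   8.2] rot [ 1.7964e+02 -1.1000e-01  1.6393e+02] F [ 0.26  1.22 -0.61] w 45.6 n 1
[0.5, -0.2, -0.07, 0.02, 0.006, -0.002, 0.002],
```

>>> move_arm([
  [[0.5,-0.15,-0.07,0,0.006,0,0],[0.15,0,0,0,0,0,0],[0.15,0,0,0,0,0,0],[0.15,0,0,0,0,0,0],[0.15,0,0,0,0,0,0],[0.15,0,0,-1.5,0,0,0],[0.15,0,0,-4,0,0,0],[0.15,0,0,-4,0,0,0],[0.15,0,0,-4,0,0,0],[0.15,0,0,-4,0,0,0],[0.15,0,0,0,0,0,0]],
], force=20)

```text
time_s: 5.1
ee_pos: [468.9, 41.9, 187.5]
ee_rot: [-179.9, -0.3, 163.9]
force: [0.8, 0.7, -0.6]
gripper_width: 26.1
```

```bash
python3 plan.py 546 -350 190 179 0.15 45
```

```text
t 5.1 p [468.9  41.9 187.5] rot [-179.91   -0.28  163.93] F [ 0.75  0.67 -0.57] w 26.1 n 9
[0.15, -2.03, -3.95, -0.03, -0.0, -0.001, -0.029], [0.15, -1.91, -4.0, -0.03, -0.0, -0.001, -0.029], [0.15, -1.79, -4.06, -0.03, -0.0, -0.001, -0.029], [0.15, -1.67, -4.11, -0.03, -0.0, -0.001, -0.029], [0.15, -1.55, -4.16, -0.03, -0.0, -0.001, -0.029], [0.15, -1.43, -4.2, -0.03, -0.0, -0.001, -0.029], [0.15, -1.31, -4.24, -0.03, -0.0, -0.001, -0.029], [0.15, -1.18, -4.28, -0.03, -0.0, -0.001, -0.029], [0.15, -1.06, -4.31, -0.03, -0.0, -0.001, -0.029],
```

>>> move_arm([
  [[0.15,-1,-2,-0.3,0,0,-0.027],[0.15,-2.0,-3.95,0,0,0,-0.027],[0.15,-1.9,-4.0,0,0,0,-0.027],[0.15,-1.8,-4.05,0,0,0,-0.027],[0.15,-1.65,-4.1,0,0,0,-0.027],[0.15,-1.55,-4.15,0,0,0,-0.027],[0.15,-1.45,-4.2,0,0,0,-0.027],[0.15,-1.3,-4.25,0,0,0,-0.027],[0.15,-1.2,-4.25,0,0,0,-0.027],[0.15,-0.5,-2,0,0,0,-0.02],[0.15,0,0,0,0,0,0],[0.15,0,0,0,0,0,0]],
])

```text
time_s: 6.6
ee_pos: [546.4, -353.9, 167.3]
ee_rot: [179.1, -2.1, 179.6]
force: [-0.2, 0.2, -0.8]
gripper_width: 25.3
```

```bash
python3 plan.py 546 -350 120 179 0.15 45; python3 - <<'E'
from h import *
f=grab('top'); g=grab('side')
a=f['color'][150:270,370:530,::-1]; b=g['color'][110:230,250:410,::-1]
cv2.imwrite('pics/c3.png',cv2.resize(np.hstack([a,b]),None,fx=2.5,fy=2.5,interpolation=2))
E
```

```text
t 6.6 p [ 546.4 -353.9  167.3] rot [179.14  -2.06 179.6 ] F [-0.15  0.19 -0.8 ] w 25.3 n 2
[0.15, -0.06, 0.16, 2.36, 0.007, -0.018, 0.005], [0.15, -0.02, 0.18, 2.36, 0.007, -0.018, 0.005],
```

View pics/c3.png

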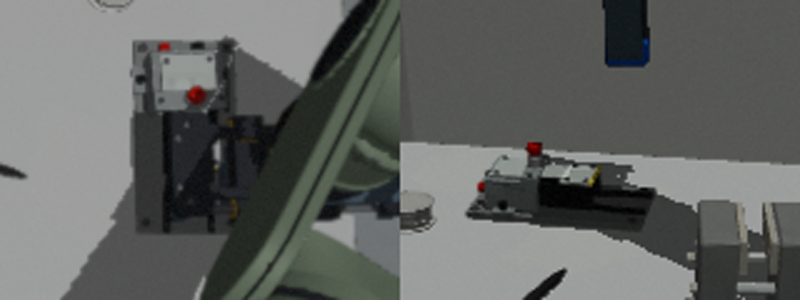

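The module is held between the fingers above the jig, with its blue edge at about (628,64) in the right half. I'll lower it in stages.

>>> move_arm([
  [[0.15,0,0.2,3,0.007,-0.018,0.005],[0.15,0,0.2,3.5,0.007,-0.018,0.005],[0.15,0,0,3,0,0,0],[0.15,0,0,1.5,0,0,0],[0.15,0,0,0,0,0,0],[0.15,0,0,0,0,0,0]],
])

```text
time_s: 7.45
ee_pos: [547.5, -344.9, 59.5]
ee_rot: [-179.8, 0.4, 179.3]
force: [0.6, 0.2, 0.1]
gripper_width: 25.4
```

```bash
python3 plan.py 546 -350.2 24 179 0.15 15
```

```text
t 7.45 p [ 547.5 -344.9   59.5] rot [-179.81    0.44  179.32] F [0.58 0.15 0.13] w 25.4 n 3
[0.15, 0.06, -0.17, 1.18, -0.001, 0.003, 0.002], [0.15, 0.05, -0.18, 1.18, -0.001, 0.003, 0.002], [0.15, 0.05, -0.18, 1.18, -0.001, 0.003, 0.002],
```

>>> move_arm([
  [[0.15,0.05,-0.25,1.0,0,0.003,0.002],[0.15,0.05,-0.18,1.0,0,0.003,0.002],[0.15,0,0,0.5,0,0,0],[0.15,0,0,0,0,0,0],[0.15,0,0,0,0,0,0]],
])

```text
time_s: 8.07
ee_pos: [547.7, -350.6, 34.8]
ee_rot: [-179.7, 0.3, 179.1]
force: [-0.5, 0.1, -1.0]
gripper_width: 25.8
```

```bash
python3 plan.py 546 -350.2 17 179 0.15 15; python3 - <<'E'
from h import *
g=grab('side'); save(g,'s4.png',(275,150,375,215),8)
B=cv2.inRange(cv2.cvtColor(g['color'],cv2.COLOR_RGB2HSV),(100,110,0),(130,255,255)); B[:150]=0;B[215:]=0;B[:,:275]=0;B[:,375:]=0
v,u=np.nonzero(B); print(len(u), u.min() if len(u) else '',u.max() if len(u) else '',v.min() if len(u) else '',v.max() if len(u) else '')
for pt in ([535,-337,16],[575,-337,16]): print(cv2.projectPoints(np.array([pt],float),g['rvec'],g['tvec'],g['K'],g['d'])[0].ravel())
E
```

```text
t 8.075 p [ 547.7 -350.6   34.8] rot [-179.69    0.26  179.05] F [-0.46  0.1  -1.  ] w 25.8 n 2
[0.15, 0.09, 0.02, 0.89, -0.003, 0.002, 0.0], [0.15, 0.09, 0.02, 0.89, -0.003, 0.002, 0.0], 
95 311 348 151 195
[343.91876104 190.45385126]
[328.77259631 189.44872893]
```

View pics/s4.png

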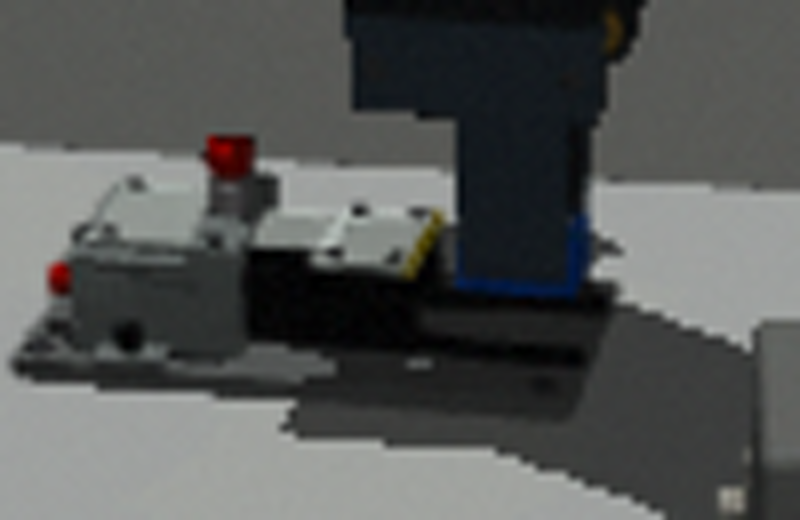

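The module's blue lower edge spans u of about 332 to 347, i.e. x from about 527 to 566. That puts it centred over the tray, clear of the yellow guard edge. I'll lower gently to touch and release.

>>> move_arm([
  [[0.15,0.05,0.03,0.6,0,0,0],[0.15,0.05,0.0,0.5,0,0,0],[0.15,0,0,0.3,0,0,0],[0.15,0,0,0,0,0,0]],
])

```text
time_s: 8.62
ee_pos: [546.6, -350.2, 20.0]
ee_rot: [-179.7, 0.3, 179.1]
force: [1.3, -1.2, 0.1]
gripper_width: 25.5
```

```bash
python3 plan.py 546 -350.2 16.5 179 0.15 15
```

```text
t 8.625 p [ 546.6 -350.2   20. ] rot [-179.69    0.27  179.06] F [ 1.28 -1.24  0.12] w 25.5 n 1
[0.15, 0.06, 0.0, 0.35, -0.005, 0.005, 0.001],
```

>>> move_arm([
  [[0.15,0,0,0.25,-0.004,0.004,0],[0.15,0,0,0.1,0,0,0],[0.15,0,0,0.05,0,0,0]],
])

```text
time_s: 9.0
ee_pos: [546.9, -350.4, 16.3]
ee_rot: [-179.9, 0.1, 179.1]
force: [-1.6, 0.6, 2.9]
gripper_width: 25.8
```

>>> move_arm([
  [[0.3,0,0,0,0,0,0],[0.45,0,0,0,0,0,0],[0.55,0,0,0,0,0,0],[0.55,0,0,-1,0,0,0],[0.55,0,0,-3,0,0,0],[0.55,0,0,-4,0,0,0],[0.55,0,0,-4,0,0,0],[0.55,0,0,0,0,0,0]],
])

```text
time_s: 10.0
ee_pos: [547.5, -350.7, 142.8]
ee_rot: [-179.8, 0.2, 179.1]
force: [-0.4, -0.6, -0.8]
gripper_width: 50.4
```

```bash
python3 plan.py 595 -143 120 73.5 0.4 45
```

```text
t 10.0 p [ 547.5 -350.7  142.8] rot [-179.82    0.2   179.06] F [-0.42 -0.61 -0.81] w 50.4 n 12
[0.4, -0.37, 1.74, 0.19, 0.0, 0.0, 0.154], [0.4, -0.1, 1.77, 0.19, 0.0, 0.0, 0.154], [0.4, 0.18, 1.77, 0.19, 0.0, 0.0, 0.154], [0.4, 0.44, 1.72, 0.19, 0.0, 0.0, 0.154], [0.4, 0.7, 1.63, 0.19, 0.0, 0.0, 0.154], [0.4, 0.94, 1.51, 0.19, 0.0, 0.0, 0.154], [0.4, 1.16, 1.34, 0.19, 0.0, 0.0, 0.154], [0.4, 1.35, 1.15, 0.19, 0.0, 0.0, 0.154], [0.4, 1.51, 0.93, 0.19, 0.0, 0.0, 0.154], [0.4, 1.64, 0.69, 0.19, 0.0, 0.0, 0.154], [0.4, 1.72, 0.43, 0.19, 0.0, 0.0, 0.154], [0.4, 1.77, 0.16, 0.19, 0.0, 0.0, 0.154],
```

>>> move_arm([
  [[0.4,-0.4,1.9,0.1,0,0,0.165],[0.4,-0.1,1.9,0.1,0,0,0.165],[0.4,0.2,1.9,0.1,0,0,0.165],[0.4,0.5,1.85,0.1,0,0,0.165],[0.4,0.75,1.75,0.1,0,0,0.165],[0.4,1.0,1.6,0.1,0,0,0.165],[0.4,1.25,1.45,0.1,0,0,0.165],[0.4,1.45,1.25,0.1,0,0,0.165],[0.4,1.6,1.0,0.1,0,0,0.165],[0.4,1.75,0.75,0.1,0,0,0.165],[0.4,1.5,0.4,0,0,0,0.12],[0.4,0,0,0,0,0,0]],
])

```text
time_s: 11.5
ee_pos: [605.5, -146.3, 124.4]
ee_rot: [-179.3, 0.1, 74.3]
force: [-0.0, 0.2, -0.2]
gripper_width: 36.3
```

```bash
python3 plan.py 595 -143 40 73.5 0.4 30; python3 - <<'E'
from h import *
t=grab('top'); g=cv2.cvtColor(t['color'],cv2.COLOR_RGB2HSV)
save(t,'t5.png',(410,150,490,250),6)
B=cv2.inRange(g,(95,80,0),(130,255,255)); B[:205]=0;B[250:]=0;B[:,:425]=0;B[:,465:]=0
k=cv2.findContours(B,0,2)[0]
if k:
    k=max(k,key=cv2.contourArea); b=cv2.boxPoints(cv2.minAreaRect(k)); print(cv2.contourArea(k),b.round(1).tolist(),ray(t,b,28)[:,:2].round(1).tolist(),ray(t,b,28).mean(0))
E
```

```text
t 11.5 p [ 605.5 -146.3  124.4] rot [-1.7931e+02  6.0000e-02  7.4260e+01] F [-0.02  0.24 -0.18] w 36.3 n 3
[0.4, 0.01, -0.33, 2.82, -0.004, 0.0, 0.004], [0.4, 0.01, -0.34, 2.82, -0.004, 0.0, 0.004], [0.4, 0.01, -0.36, 2.81, -0.004, 0.0, 0.004], 
225.0 [[440.0, 223.0], [454.0, 223.0], [454.0, 241.0], [440.0, 241.0]] [[567.4, -335.7], [566.9, -368.4], [524.8, -366.6], [525.4, -334.1]] [ 546.10547299 -351.20651728   28.        ]
```

View pics/t5.png

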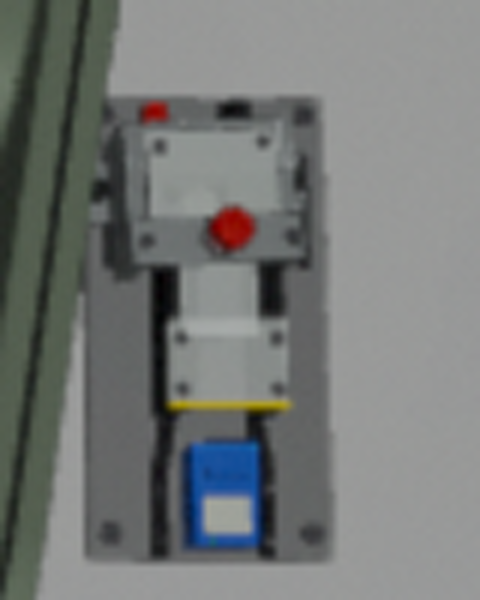

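The module sits square in the tray, contacts towards the head, at about (447,232), clear of the yellow edge. Next, the stick.

>>> move_arm([
  [[0.4,0,-0.4,2.8,-0.004,0,0.004],[0.4,0,-0.4,2.8,-0.004,0,0.004],[0.4,0,-0.3,2.2,-0.004,0,0.004],[0.4,0,0,0,0,0,0],[0.4,0,0,0,0,0,0]],
])

```text
time_s: 12.18
ee_pos: [592.7, -147.5, 45.1]
ee_rot: [179.9, 0.2, 73.9]
force: [-0.3, -0.3, 0.2]
gripper_width: 36.0
```

```bash
python3 plan.py 595 -143 8 73.5 0.4 18
```

```text
t 12.175 p [ 592.7 -147.5   45.1] rot [1.7994e+02 1.7000e-01 7.3890e+01] F [-0.31 -0.32  0.18] w 36.0 n 3
[0.4, 0.17, 0.03, 1.23, 0.0, 0.001, 0.002], [0.4, 0.17, 0.03, 1.24, 0.0, 0.001, 0.002], [0.4, 0.17, 0.03, 1.24, 0.0, 0.001, 0.002],
```

>>> move_arm([
  [[0.4,0.2,0.03,1.4,0,0,0.002],[0.4,0.2,0.03,1.2,0,0,0.002],[0.4,0.15,0.03,0.8,0,0,0.002],[0.4,0,0,0.3,0,0,0],[0.4,0,0,0,0,0,0]],
])

```text
time_s: 12.8
ee_pos: [596.7, -142.7, 7.0]
ee_rot: [179.8, 0.2, 73.6]
force: [-0.3, -0.4, 0.2]
gripper_width: 36.6
```

```bash
python3 plan.py 595 -142 1.5 73.5 0.4 18
```

```text
t 12.8 p [ 596.7 -142.7    7. ] rot [1.7977e+02 1.7000e-01 7.3570e+01] F [-0.33 -0.41  0.22] w 36.6 n 1
[0.4, 0.02, -0.18, 0.55, 0.004, 0.003, 0.001],
```

>>> move_arm([
  [[0.4,0,-0.15,0.3,0.004,0.003,0],[0.4,0,0,0.18,0,0,0],[0.4,0,0,0,0,0,0]],
])

```text
time_s: 13.18
ee_pos: [595.6, -142.5, 2.5]
ee_rot: [179.9, -0.0, 73.6]
force: [0.5, -0.3, -1.0]
gripper_width: 36.3
```

```bash
python3 plan.py 595 -142 1.5 73.5 0.4 18; python3 - <<'E'
from h import *
g=grab('side'); save(g,'s6.png',(240,170,340,270),6)
E
```

```text
t 13.175 p [ 595.6 -142.5    2.5] rot [ 1.7994e+02 -2.0000e-02  7.3570e+01] F [ 0.47 -0.31 -0.95] w 36.3 n 1
[0.4, 0.03, -0.07, 0.1, 0.001, -0.0, 0.001],
```

View pics/s6.png

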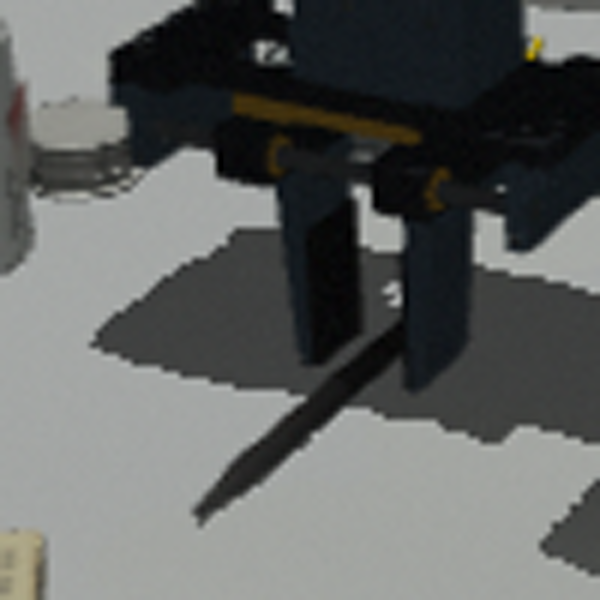

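The jaws straddle the stick, which runs from the fingers at about (400,330) to its tip at (200,515). I'll close firmly and lift.

>>> move_arm([
  [[0.05,0,0,0,0,0,0],[0,0,0,0,0,0,0],[0,0,0,0,0,0,0],[0,0,0,0,0,0,0],[0,0,0,-1,0,0,0],[0,0,0,-4,0,0,0],[0,0,0,-4,0,0,0],[0,0,0,-4,0,0,0],[0,0,0,-4,0,0,0],[0,0,0,0,0,0,0]],
], force=50)

```text
time_s: 14.48
ee_pos: [595.8, -142.6, 181.5]
ee_rot: [179.8, -0.0, 73.6]
force: [-0.7, -0.3, -0.8]
gripper_width: 10.6
```

```bash
python3 plan.py 385 -347.5 180 -1 0 45
```

```text
t 14.475 p [ 595.8 -142.6  181.5] rot [ 1.7977e+02 -2.0000e-02  7.3580e+01] F [-0.73 -0.33 -0.85] w 10.6 n 9
[0.0, -2.85, -1.6, 0.01, 0.0, -0.0, 0.145], [0.0, -3.05, -1.18, 0.01, 0.0, -0.0, 0.145], [0.0, -3.19, -0.72, 0.01, 0.0, -0.0, 0.145], [0.0, -3.26, -0.26, 0.01, 0.0, -0.0, 0.145], [0.0, -3.26, 0.21, 0.01, 0.0, -0.0, 0.145], [0.0, -3.19, 0.68, 0.02, 0.0, -0.0, 0.145], [0.0, -3.06, 1.14, 0.02, 0.0, -0.0, 0.145], [0.0, -2.87, 1.56, 0.02, 0.0, -0.0, 0.145], [0.0, -2.61, 1.96, 0.02, 0.0, -0.0, 0.145],
```

>>> move_arm([
  [[0,-2.0,-1.1,-0.2,0,0,0.12],[0,-3.05,-1.4,0,0,0,0.145],[0,-3.15,-0.9,0,0,0,0.145],[0,-3.2,-0.4,0,0,0,0.145],[0,-3.25,0.05,0,0,0,0.145],[0,-3.2,0.5,0,0,0,0.145],[0,-3.15,0.95,0,0,0,0.145],[0,-2.95,1.4,0,0,0,0.145],[0,-2.7,1.8,0,0,0,0.145],[0,-1.2,1.0,0,0,0,0.05],[0,0,0,0,0,0,0],[0,0,0,0,0,0,0]],
])

```text
time_s: 15.98
ee_pos: [359.3, -341.7, 176.4]
ee_rot: [-179.6, 0.5, -4.9]
force: [-0.4, 0.1, 0.2]
gripper_width: 10.4
```

```bash
python3 plan.py 385 -347.5 100 -1 0 40; python3 - <<'E'
from h import *
for n in('top','side'):
    f=grab(n); save(f,n+'7.png')
E
```

```text
t 15.975 p [ 359.3 -341.7  176.4] rot [-179.58    0.46   -4.89] F [-0.36  0.1   0.2 ] w 10.4 n 3
[0.0, 0.89, 0.14, 2.54, -0.003, 0.003, -0.023], [0.0, 0.88, 0.15, 2.54, -0.003, 0.003, -0.023], [0.0, 0.87, 0.17, 2.55, -0.003, 0.003, -0.023],
```

View pics/side7.png

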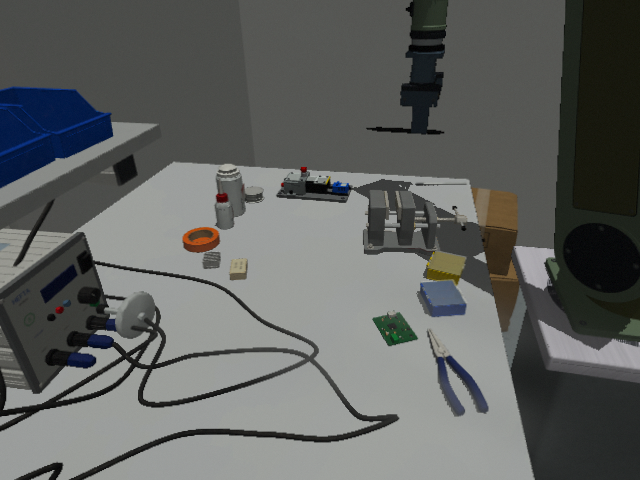

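The stick is held level, tip at (367,129) and rear at (443,133) in the side view. Lowering towards the jig axis.

>>> move_arm([
  [[0,0.85,0.15,2.5,-0.003,0.003,-0.023],[0,0.85,0.15,2.5,-0.003,0.003,-0.023],[0,0.85,0.15,2.5,0,0,-0.02],[0,0,0,2,0,0,0],[0,0,0,1.5,0,0,0],[0,0,0,0,0,0,0],[0,0,0,0,0,0,0]],
])

```text
time_s: 16.95
ee_pos: [391.1, -345.0, 64.3]
ee_rot: [180.0, -0.1, -0.3]
force: [0.2, 0.3, -0.4]
gripper_width: 10.4
```

```bash
python3 plan.py 380 -347.4 40 -1 0 40; python3 - <<'E'
from h import *
t=grab('top'); s=grab('side'); save(t,'t8.png',(400,200,500,320),6)
z=monitor.state()['ee_pos'][2]+4
h=cv2.cvtColor(t['color'],cv2.COLOR_RGB2GRAY)
for v in range(244,275,3): print(v,h[v,435:458].astype(int).tolist())
E
```

```text
t 16.95 p [ 391.1 -345.    64.3] rot [ 1.7995e+02 -1.3000e-01 -3.0000e-01] F [ 0.18  0.3  -0.38] w 10.4 n 1
[0.0, -1.11, 0.24, 2.43, 0.001, -0.002, 0.012], 
244 [147, 147, 146, 147, 148, 147, 147, 147, 148, 143, 91, 78, 89, 142, 141, 76, 60, 74, 77, 76, 75, 78, 77]
247 [151, 153, 151, 152, 153, 152, 152, 152, 152, 146, 92, 78, 80, 77, 61, 33, 44, 73, 78, 80, 78, 79, 78]
250 [151, 152, 151, 152, 152, 152, 151, 151, 147, 93, 76, 79, 80, 76, 48, 33, 38, 53, 75, 78, 78, 79, 79]
253 [151, 150, 150, 153, 152, 151, 149, 138, 98, 79, 79, 78, 78, 74, 36, 28, 19, 33, 72, 78, 79, 77, 78]
256 [151, 152, 150, 151, 151, 137, 90, 79, 79, 79, 79, 78, 79, 76, 24, 16, 12, 22, 49, 76, 80, 78, 78]
259 [152, 146, 102, 88, 81, 78, 79, 80, 79, 79, 79, 78, 77, 74, 28, 16, 13, 16, 41, 74, 79, 78, 78]
262 [99, 81, 79, 78, 79, 79, 79, 78, 79, 80, 79, 79, 79, 73, 31, 9, 17, 20, 34, 75, 80, 78, 77]
265 [79, 79, 79, 77, 79, 79, 80, 80, 78, 78, 80, 80, 78, 73, 32, 17, 13, 18, 31, 74, 78, 78, 79]
268 [78, 79, 78, 78, 78, 80, 79, 78, 80, 78, 78, 77, 78, 76, 36, 15, 15, 16, 29, 64, 78, 77, 78]
271 [80, 79, 78, 77, 77, 79, 78, 78, 80, 78, 79, 79, 78, 75, 37, 15, 16, 20, 29, 62, 76, 79, 76]
274 [79, 79, 78, 79, 77, 79, 77, 79, 79, 78, 77, 80, 79, 74, 48, 17, 15, 18, 25, 51, 76, 78, 80]
```

View pics/t8.png

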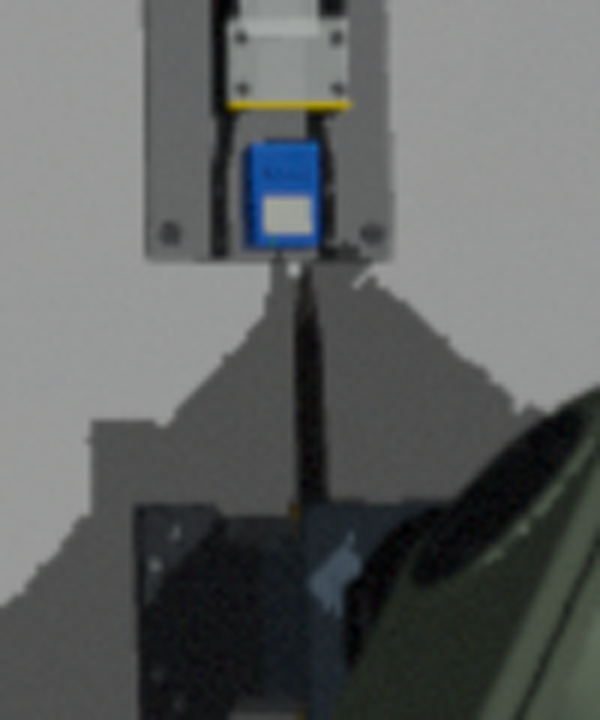

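The stick points straight at the module's rear, tip at about (450,243), about 1° from the tool axis and so parallel to the channel. Lowering behind the jig.

>>> move_arm([
  [[0,-0.7,0.15,1.4,0,0,0],[0,-0.6,0.1,1.6,0,0,0],[0,0,0,1.0,0,0,0],[0,0,0,0,0,0,0],[0,0,0,0,0,0,0]],
])

```text
time_s: 17.68
ee_pos: [377.3, -348.4, 23.3]
ee_rot: [179.8, -0.2, -0.3]
force: [0.6, 0.3, -0.5]
gripper_width: 10.6
```

```bash
python3 plan.py 380 -347.2 15 -0.2 0 40
```

```text
t 17.675 p [ 377.3 -348.4   23.3] rot [179.84  -0.23  -0.33] F [ 0.59  0.26 -0.48] w 10.6 n 1
[0.0, 0.27, -0.12, 0.83, 0.003, -0.004, -0.002],
```

>>> move_arm([
  [[0,0.1,-0.1,0.5,0.002,-0.003,0],[0,0,0,0.25,0,0,0],[0,0,0,0,0,0,0]],
])

```text
time_s: 18.05
ee_pos: [379.2, -347.8, 16.1]
ee_rot: [179.9, -0.1, -0.3]
force: [0.2, 0.1, -1.1]
gripper_width: 10.8
```

```bash
python3 plan.py 380 -347.2 15 -0.2 0 40; python3 - <<'E'
from h import *
s=grab('side'); save(s,'s9.png',(310,160,430,220),6.5); t=grab('top')
g=cv2.cvtColor(s['color'],cv2.COLOR_RGB2GRAY)
for x in(400,430,460,490,504):
    q=[cv2.projectPoints(np.array([[x,-348+ (380-x)*.0187,z]],float),s['rvec'],s['tvec'],s['K'],s['d'])[0].ravel() for z in(18,23.5,12.5)]
    u=int(round(q[0][0])); v0=int(q[0][1]); col=g[v0-8:v0+9,u].astype(int)
    print(x,[k.round(1).tolist() for k in q],'rows from',v0-8,col.tolist())
E
```

```text
t 18.05 p [ 379.2 -347.8   16.1] rot [ 1.7989e+02 -1.3000e-01 -3.1000e-01] F [ 0.23  0.08 -1.15] w 10.8 n 1
[0.0, 0.08, -0.06, 0.11, 0.002, -0.002, -0.002], 
400 [[397.0, 191.4], [397.1, 189.4], [396.8, 193.3]] rows from 183 [60, 60, 60, 58, 59, 60, 56, 37, 137, 137, 138, 138, 135, 135, 132, 131, 130]
430 [[385.1, 190.5], [385.2, 188.6], [385.0, 192.5]] rows from 182 [60, 60, 60, 59, 61, 61, 57, 10, 35, 138, 136, 137, 137, 136, 138, 139, 117]
460 [[373.4, 189.7], [373.5, 187.7], [373.3, 191.6]] rows from 181 [158, 158, 159, 159, 153, 59, 58, 18, 22, 95, 96, 96, 97, 97, 95, 95, 94]
490 [[361.9, 188.8], [361.9, 186.9], [361.8, 190.8]] rows from 180 [158, 157, 158, 158, 158, 158, 158, 153, 52, 13, 13, 60, 61, 62, 60, 59, 69]
504 [[356.5, 188.5], [356.6, 186.5], [356.5, 190.4]] rows from 180 [159, 159, 158, 158, 158, 159, 160, 156, 84, 15, 59, 60, 69, 149, 154, 69, 159]
```

View pics/s9.png

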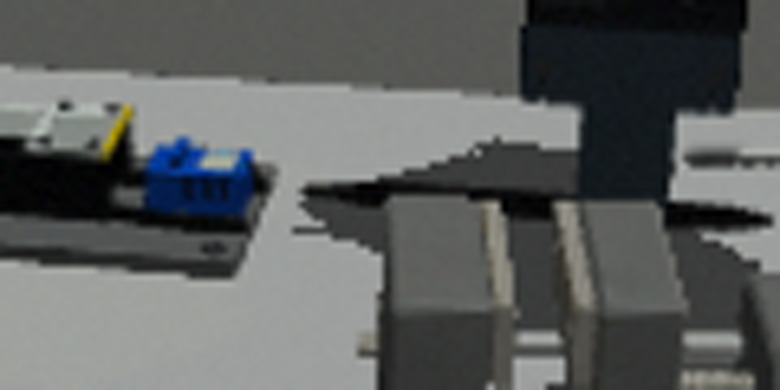

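The stick is level behind the module: tip at (303,190) and module rear at (250,185) in the crop. The tip is about 8–9 mm above the channel floor. I'll approach, then feed by feel.

>>> move_arm([
  [[0,0.4,-0.03,0,0,0,0],[0,0.5,0,0,0,0,0],[0,0.4,0,0,0,0,0],[0,0.3,0,0,0,0,0],[0,0.25,0,0,0,0,0],[0,0.25,0,0,0,0,0],[0,0.25,0,0,0,0,0]],
])

```text
time_s: 19.02
ee_pos: [404.3, -347.7, 16.5]
ee_rot: [179.9, -0.1, -0.3]
force: [-1.1, -0.5, 0.6]
gripper_width: 10.5
```

>>> move_arm([
  [[0,0.3,0.005,0.01,0,0,0],[0,0.3,0.005,0.01,0,0,0],[0,0.3,0.005,0.01,0,0,0],[0,0.3,0.005,0.01,0,0,0],[0,0.3,0.005,0.01,0,0,0],[0,0.3,0.005,0.01,0,0,0],[0,0.3,0.005,0.01,0,0,0],[0,0.3,0.005,0.01,0,0,0]],
])

```text
time_s: 20.02
ee_pos: [429.5, -348.1, 15.7]
ee_rot: [179.9, -0.1, -0.3]
force: [-1.1, -0.7, 0.6]
gripper_width: 10.6
```

```bash
cat > mod.py <<'E'
from h import *
for n,z,roi in(('top',28,(425,190,465,250)),('side',18,(290,165,365,205))):
    f=grab(n); B=cv2.inRange(cv2.cvtColor(f['color'],cv2.COLOR_RGB2HSV),(95,80,0),(130,255,255)); x0,y0,x1,y1=roi
    m=np.zeros_like(B); m[y0:y1,x0:x1]=B[y0:y1,x0:x1]; v,u=np.nonzero(m)
    if len(u): print(n,len(u),'u',u.min(),u.max(),'v',v.min(),v.max(),ray(f,[[u.mean(),v.min()],[u.mean(),v.max()]] if n=='top' else [[u.min(),v.mean()],[u.max(),v.mean()]],z)[:,:2].round(1).tolist())
    else: print(n,'no blue')
s=monitor.state(); print(s['ee_pos'].round(1),s['force'].round(2))
E
python3 mod.py
```

```text
top 121 u 436 454 v 195 230 [[633.1, -352.5], [550.8, -349.2]]
side 135 u 307 361 v 181 194 [[633.1, -335.8], [493.3, -358.3]]
[ 429.9 -348.2   15.7] [-0.54  0.31 -0.39]
```

>>> move_arm([
  [[0,0.3,0.005,0,0,0,0],[0,0.3,0.005,0,0,0,0],[0,0.3,0.005,0,0,0,0],[0,0.3,0.005,0,0,0,0],[0,0.3,0.005,0,0,0,0],[0,0.3,0.005,0,0,0,0],[0,0.25,0.005,0,0,0,0],[0,0.2,0.005,0,0,0,0],[0,0.15,0.005,0,0,0,0]],
])

```text
time_s: 21.25
ee_pos: [455.3, -348.7, 15.6]
ee_rot: [179.9, -0.1, -0.3]
force: [-1.5, -0.2, -0.0]
gripper_width: 10.3
```

```bash
python3 mod.py
```

```text
top 7 u 436 454 v 196 247 [[630.8, -348.0], [511.3, -343.1]]
side 92 u 290 364 v 165 194 [[689.8, -373.5], [491.1, -405.0]]
[ 455.4 -348.8   15.7] [ 0.15  0.31 -0.33]
```

>>> move_arm([
  [[0,0.15,0.003,0,0,0,0],[0,0.15,0.003,0,0,0,0],[0,0.15,0.003,0,0,0,0],[0,0.15,0.003,0,0,0,0],[0,0.15,0.003,0,0,0,0],[0,0.15,0.003,0,0,0,0],[0,0.15,0.003,0,0,0,0]],
])

```text
time_s: 22.22
ee_pos: [466.3, -349.0, 15.6]
ee_rot: [179.9, -0.1, -0.3]
force: [0.1, 0.0, 0.2]
gripper_width: 10.1
```

>>> move_arm([
  [[0,0.1,0.002,0,0,0,0],[0,0.1,0.002,0,0,0,0],[0,0.1,0.002,0,0,0,0],[0,0.1,0.002,0,0,0,0],[0,0.1,0.002,0,0,0,0]],
])

```text
time_s: 22.85
ee_pos: [471.7, -349.1, 15.6]
ee_rot: [179.9, -0.1, -0.3]
force: [-1.3, -0.4, -0.0]
gripper_width: 10.8
```

>>> move_arm([
  [[0,0.08,0.002,0,0,0,0],[0,0.08,0.002,0,0,0,0],[0,0.08,0.002,0,0,0,0],[0,0.08,0.002,0,0,0,0]],
])

```text
time_s: 23.35
ee_pos: [475.0, -349.2, 15.6]
ee_rot: [179.9, -0.1, -0.3]
force: [0.0, 0.4, 0.1]
gripper_width: 10.6
```

>>> move_arm([
  [[0,0.08,0.002,0,0,0,0],[0,0.08,0.002,0,0,0,0],[0,0.08,0.002,0,0,0,0]],
])

```text
time_s: 23.72
ee_pos: [477.6, -349.3, 15.6]
ee_rot: [179.9, -0.1, -0.3]
force: [-1.5, -0.1, -1.1]
gripper_width: 10.4
```

>>> move_arm([
  [[0,0.08,0.002,0,0,0,0],[0,0.08,0.002,0,0,0,0],[0,0.08,0.002,0,0,0,0]],
])

```text
time_s: 24.1
ee_pos: [480.2, -349.4, 15.6]
ee_rot: [179.9, -0.1, -0.3]
force: [-0.5, -0.3, 0.5]
gripper_width: 10.6
```

>>> move_arm([
  [[0,0.08,0.002,0,0,0,0],[0,0.08,0.002,0,0,0,0],[0,0.08,0.002,0,0,0,0],[0,0.08,0.002,0,0,0,0]],
])

```text
time_s: 24.6
ee_pos: [483.6, -349.5, 15.6]
ee_rot: [179.9, -0.1, -0.3]
force: [-0.5, -0.5, 0.5]
gripper_width: 10.4
```

>>> move_arm([
  [[0,0.08,0.002,0,0,0,0],[0,0.08,0.002,0,0,0,0],[0,0.08,0.002,0,0,0,0]],
])

```text
time_s: 24.98
ee_pos: [484.6, -349.3, 15.4]
ee_rot: [179.9, 0.1, -0.3]
force: [-4.2, -1.3, 1.7]
gripper_width: 10.3
```

>>> move_arm([
  [[0,0.07,0.002,0,0,0,0],[0,0.07,0.002,0,0,0,0]],
])

```text
time_s: 25.22
ee_pos: [485.2, -349.3, 15.4]
ee_rot: [180.0, 0.2, -0.3]
force: [-3.8, 0.1, 1.9]
gripper_width: 10.5
```

>>> move_arm([
  [[0,0.07,0.002,0,0,0,0],[0,0.07,0.002,0,0,0,0]],
])

```text
time_s: 25.48
ee_pos: [486.3, -349.2, 15.5]
ee_rot: [180.0, 0.2, -0.3]
force: [-4.6, -0.5, 3.0]
gripper_width: 10.5
```

>>> move_arm([
  [[0,0.07,0.002,0,0,0,0],[0,0.07,0.002,0,0,0,0]],
])

```text
time_s: 25.72
ee_pos: [487.5, -349.2, 15.5]
ee_rot: [-180.0, 0.2, -0.3]
force: [-4.6, -0.8, 2.7]
gripper_width: 10.2
```

>>> move_arm([
  [[0,0.07,0.002,0,0,0,0],[0,0.07,0.002,0,0,0,0]],
])

```text
time_s: 25.98
ee_pos: [487.7, -349.1, 15.4]
ee_rot: [-180.0, 0.4, -0.3]
force: [-6.0, -0.5, 3.9]
gripper_width: 10.3
```

>>> move_arm([
  [[0,0.07,0.002,0,0,0,0],[0,0.07,0.002,0,0,0,0]],
])

```text
time_s: 26.22
ee_pos: [487.7, -349.2, 15.5]
ee_rot: [-179.9, 0.6, -0.3]
force: [-7.2, -0.4, 4.4]
gripper_width: 10.6
```

>>> move_arm([
  [[0,0.07,0.002,-0.02,0,0,0],[0,0.07,0.002,-0.02,0,0,0]],
])

```text
time_s: 26.48
ee_pos: [487.6, -349.2, 16.1]
ee_rot: [-179.9, 0.7, -0.3]
force: [-6.3, -0.8, 4.2]
gripper_width: 10.3
```

>>> move_arm([
  [[0,0.06,0.002,0,0,0.008,0],[0,0.06,0.002,0,0,0.008,0]],
])

```text
time_s: 26.72
ee_pos: [488.0, -349.0, 15.7]
ee_rot: [-179.9, -0.1, -0.3]
force: [-4.6, -1.0, -0.2]
gripper_width: 10.4
```

>>> move_arm([
  [[0,0.07,0.002,-0.01,0,0.003,0],[0,0.07,0.002,-0.01,0,0.003,0]],
])

```text
time_s: 26.98
ee_pos: [488.7, -348.8, 15.1]
ee_rot: [-179.8, -0.4, -0.3]
force: [-3.9, -0.7, -0.6]
gripper_width: 10.3
```

>>> move_arm([
  [[0,0.07,0.002,-0.01,0,0.003,0],[0,0.07,0.002,-0.01,0,0.003,0]],
])

```text
time_s: 27.22
ee_pos: [489.7, -348.7, 14.9]
ee_rot: [-179.8, -0.6, -0.3]
force: [-5.7, -0.2, -0.5]
gripper_width: 10.4
```

>>> move_arm([
  [[0,0.07,0.006,-0.02,0,0.001,0],[0,0.07,0.006,-0.02,0,0.001,0]],
])

```text
time_s: 27.48
ee_pos: [490.9, -348.5, 14.9]
ee_rot: [-179.8, -0.7, -0.2]
force: [-5.2, -0.5, -0.7]
gripper_width: 10.5
```

>>> move_arm([
  [[0,0.07,0.006,-0.02,0,0.001,0],[0,0.07,0.006,-0.02,0,0.001,0]],
])

```text
time_s: 27.72
ee_pos: [492.1, -348.5, 15.0]
ee_rot: [-179.7, -0.8, -0.2]
force: [-3.2, -0.5, -1.4]
gripper_width: 10.6
```

>>> move_arm([
  [[0,0.05,0.006,0,0,0,0]],
])

```text
time_s: 27.85
ee_pos: [493.0, -348.6, 15.1]
ee_rot: [-179.7, -0.8, -0.2]
force: [-4.4, -0.3, -1.9]
gripper_width: 10.4
```

>>> move_arm([
  [[0,0.05,0.006,0,0,0,0]],
])

```text
time_s: 27.98
ee_pos: [493.8, -348.8, 15.2]
ee_rot: [-179.8, -0.9, -0.2]
force: [-4.2, -0.2, -1.5]
gripper_width: 10.3
```

>>> move_arm([
  [[0,0.05,0.006,0,0,0,0]],
])

```text
time_s: 28.1
ee_pos: [494.4, -348.8, 15.2]
ee_rot: [-179.8, -0.9, -0.2]
force: [-4.8, -0.3, -1.3]
gripper_width: 10.5
```

>>> move_arm([
  [[0,0.05,0.006,0,0,0,0]],
])

```text
time_s: 28.22
ee_pos: [494.8, -348.8, 15.2]
ee_rot: [-179.8, -0.9, -0.2]
force: [-4.5, -1.8, -2.4]
gripper_width: 11.0
```

>>> move_arm([
  [[0,0.06,0.006,0,0,-0.003,0]],
])

```text
time_s: 28.35
ee_pos: [495.3, -348.9, 15.2]
ee_rot: [-179.7, -0.7, -0.2]
force: [-4.1, -1.1, -1.1]
gripper_width: 10.7
```

>>> move_arm([
  [[0,0.06,0.006,0,0,-0.003,0]],
])

```text
time_s: 28.48
ee_pos: [495.8, -348.9, 15.2]
ee_rot: [-179.7, -0.5, -0.2]
force: [-4.8, -0.2, -0.2]
gripper_width: 10.3
```

>>> move_arm([
  [[0,0.06,0.006,0,0,0,0]],
])

```text
time_s: 28.6
ee_pos: [496.6, -349.0, 15.3]
ee_rot: [-179.8, -0.5, -0.2]
force: [-4.6, -0.1, -1.9]
gripper_width: 11.0
```

>>> move_arm([
  [[0,0.06,0.006,0,0,0,0]],
])

```text
time_s: 28.72
ee_pos: [497.5, -349.1, 15.4]
ee_rot: [-179.8, -0.5, -0.2]
force: [-3.8, -1.1, -0.7]
gripper_width: 10.4
```

>>> move_arm([
  [[0,0.05,0.006,0,0,0,0]],
])

```text
time_s: 28.85
ee_pos: [497.9, -349.2, 15.5]
ee_rot: [-179.8, -0.5, -0.2]
force: [-5.4, -0.7, -0.8]
gripper_width: 10.6
```

>>> move_arm([
  [[0,0.05,0.006,0,0,0,0]],
])

```text
time_s: 28.98
ee_pos: [498.0, -349.2, 15.4]
ee_rot: [-179.7, -0.4, -0.2]
force: [-5.3, -1.0, -0.8]
gripper_width: 10.3
```

>>> move_arm([
  [[0,0.05,0.006,0,0,0,0]],
])

```text
time_s: 29.1
ee_pos: [498.0, -349.1, 15.3]
ee_rot: [-179.7, -0.4, -0.2]
force: [-4.9, -0.8, -1.0]
gripper_width: 10.6
```

>>> move_arm([
  [[0,0.05,0.006,0,0,0,0]],
])

```text
time_s: 29.22
ee_pos: [498.0, -349.1, 15.3]
ee_rot: [-179.7, -0.3, -0.2]
force: [-4.9, -1.7, 0.5]
gripper_width: 10.1
```

>>> move_arm([
  [[0,0.07,0.004,0,0,0.001,0]],
])

```text
time_s: 29.35
ee_pos: [498.1, -349.1, 15.2]
ee_rot: [-179.7, -0.3, -0.2]
force: [-5.9, -1.0, -1.1]
gripper_width: 10.6
```

>>> move_arm([
  [[0,0.08,0.004,0,0,0.001,0]],
])

```text
time_s: 29.48
ee_pos: [498.1, -349.1, 15.2]
ee_rot: [-179.7, -0.3, -0.2]
force: [-6.9, -1.4, 0.3]
gripper_width: 10.5
```

>>> move_arm([
  [[0,0.08,0.004,0,0,0.001,0]],
])

```text
time_s: 29.6
ee_pos: [498.1, -349.1, 15.3]
ee_rot: [-179.7, -0.2, -0.2]
force: [-6.8, -0.5, 0.7]
gripper_width: 10.6
```

>>> move_arm([
  [[0,0.1,0.004,0,0,0.001,0]],
])

```text
time_s: 29.72
ee_pos: [498.1, -349.0, 15.3]
ee_rot: [-179.6, -0.2, -0.2]
force: [-7.6, -0.5, 0.8]
gripper_width: 10.7
```

>>> move_arm([
  [[0,0.11,0.004,0,0,0.001,0]],
])

```text
time_s: 29.85
ee_pos: [498.2, -349.0, 15.3]
ee_rot: [-179.6, -0.1, -0.2]
force: [-7.9, -1.4, 1.1]
gripper_width: 10.2
```

>>> move_arm([
  [[0,0.13,0.004,0,0,0.002,0]],
])

```text
time_s: 29.98
ee_pos: [498.3, -349.0, 15.3]
ee_rot: [-179.6, -0.1, -0.2]
force: [-6.9, -0.6, -0.0]
gripper_width: 10.3
```

>>> move_arm([
  [[0,0.14,0.004,0,0,0.002,0]],
])

```text
time_s: 30.1
ee_pos: [498.3, -348.9, 15.3]
ee_rot: [-179.5, -0.1, -0.2]
force: [-7.8, -1.4, 1.9]
gripper_width: 10.1
```

>>> move_arm([
  [[0,0.16,0.006,0,-0.002,0.002,0]],
])

```text
time_s: 30.22
ee_pos: [498.4, -348.8, 15.3]
ee_rot: [-179.6, -0.0, -0.2]
force: [-9.0, -2.2, 1.0]
gripper_width: 10.4
```

>>> move_arm([
  [[0,0.18,0.006,0,-0.002,0.002,0]],
])

```text
time_s: 30.35
ee_pos: [498.4, -348.7, 15.3]
ee_rot: [-179.7, 0.0, -0.2]
force: [-9.3, -2.6, 1.7]
gripper_width: 10.2
```

>>> move_arm([
  [[0,0.2,0.008,0,0,0.003,0]],
])

```text
time_s: 30.48
ee_pos: [498.4, -348.6, 15.2]
ee_rot: [-179.6, 0.1, -0.2]
force: [-11.0, -1.2, 2.3]
gripper_width: 10.4
```

```bash
python3 - <<'E'
from h import *
for i in range(3):
    s=monitor.state(); print(s['ee_pos'].round(2),s['force'].round(2)); 
    f=grab('side') if i<1 else grab('top')
    h=cv2.cvtColor(f['color'],cv2.COLOR_RGB2HSV); r=cv2.inRange(h,(0,120,80),(10,255,255))|cv2.inRange(h,(172,120,80),(180,255,255))
    m=np.zeros_like(r); 
    if i<1: m[160:182,296:312]=r[160:182,296:312]
    else: m[180:197,435:460]=r[180:197,435:460]
    v,u=np.nonzero(m); print(len(u),u.mean(),v.mean(),v.min(),v.max())
E
```

```text
[ 498.41 -348.62   15.24] [-10.99  -1.19   2.33]
15 303.3333333333333 167.93333333333334 167 169
[ 498.45 -348.66   15.26] [-9.52 -0.97  1.78]
38 448.10526315789474 187.78947368421052 185 191
[ 498.41 -348.68   15.25] [-10.28  -2.11   1.55]
37 448.13513513513516 187.7027027027027 185 191
```

```bash
python3 - <<'E'
from h import *
for n in('side0','side7'):
    im=cv2.imread(f'pics/{n}.png'); h=cv2.cvtColor(im,cv2.COLOR_BGR2HSV); r=cv2.inRange(h,(0,120,80),(10,255,255))|cv2.inRange(h,(172,120,80),(180,255,255))
    v,u=np.nonzero(r[160:182,296:312]); print(n,len(u),u.mean()+296,v.mean()+160)
im=cv2.imread('pics/top0.png'); h=cv2.cvtColor(im,cv2.COLOR_BGR2HSV); r=cv2.inRange(h,(0,120,80),(10,255,255))|cv2.inRange(h,(172,120,80),(180,255,255)); v,u=np.nonzero(r[180:197,435:460]); print(len(u),u.mean()+435,v.mean()+180)
E
```

```text
side0 15 303.3333333333333 167.93333333333334
side7 15 303.3333333333333 167.93333333333334
36 448.30555555555554 187.69444444444446
```

The knob is back at its starting height, and the force climbed at about 10 N/mm up to 10.5 N, which is the buffers. So the bolt is in. I'll draw back, watching the force.

>>> move_arm([
  [[0,-0.1,0,0,0,0,0],[0,-0.1,0,0,0,0,0]],
])

```text
time_s: 30.88
ee_pos: [497.2, -349.2, 16.0]
ee_rot: [-179.7, -0.1, -0.2]
force: [-4.5, -0.7, -0.8]
gripper_width: 10.4
```

>>> move_arm([
  [[0,-0.15,0,0,0,0,0],[0,-0.15,0,0,0,0,0]],
])

```text
time_s: 31.12
ee_pos: [496.3, -349.7, 16.6]
ee_rot: [-179.8, -0.3, -0.2]
force: [-0.5, 0.3, 0.4]
gripper_width: 10.5
```

```bash
python3 - <<'E'
from h import *
for i in range(4):
    s=monitor.state(); print(s['ee_pos'].round(2),s['force'].round(2)); f=grab('side')
h=cv2.cvtColor(f['color'],cv2.COLOR_RGB2HSV); r=cv2.inRange(h,(0,120,80),(10,255,255))|cv2.inRange(h,(172,120,80),(180,255,255))
v,u=np.nonzero(r[160:182,296:312]); print(len(u),u.mean()+296,v.mean()+160)
E
```

```text
[ 496.31 -349.73   16.56] [-0.47  0.27  0.43]
[ 496.25 -349.75   16.64] [-0.64  0.12 -0.04]
[ 496.24 -349.75   16.66] [ 0.   -0.04  0.5 ]
[ 496.13 -349.73   16.62] [ 0.05  0.21 -0.67]
15 303.3333333333333 167.93333333333334
```

The force vanished after about 2 mm of retreat and the knob is still down, so the module is latched. Now withdrawing the stick.

>>> move_arm([
  [[0,-0.6,-0.01,0,0,0,0],[0,-1.2,-0.02,0,0,0,0],[0,-1.5,-0.025,0,0,0,0],[0,-1.5,-0.025,0,0,0,0],[0,-1.5,-0.025,0,0,0,0],[0,-1.5,-0.025,0,0,0,0],[0,-1.5,-0.025,0,0,0,0],[0,-1.2,-0.02,0,0,0,0],[0,-0.8,0,0,0,0,0],[0,0,0,0,0,0,0]],
])

```text
time_s: 32.58
ee_pos: [374.4, -347.2, 16.3]
ee_rot: [-179.8, -0.3, -0.3]
force: [-0.2, 0.5, -0.4]
gripper_width: 10.3
```

```bash
python3 plan.py 380 -347.5 16 -0.2 0 40; python3 mod.py
```

```text
t 32.575 p [ 374.4 -347.2   16.3] rot [-179.8    -0.34   -0.28] F [-0.18  0.53 -0.37] w 10.3 n 1
[0.0, 0.56, 0.02, 0.03, -0.004, -0.006, -0.001], 
top 6 u 436 437 v 196 213 [[631.1, -330.1], [591.0, -328.5]]
side 38 u 306 342 v 181 194 [[636.3, -338.0], [542.7, -353.1]]
[ 375.2 -347.5   16.3] [ 0.03  0.27 -0.9 ]
```

>>> move_arm([
  [[0,-1.2,-0.02,0,0,0,0],[0,-1.2,-0.02,0,-0.002,-0.003,0],[0,-0.9,0,0.1,-0.002,-0.003,0],[0,0,0,0.4,0,0,0],[0,0,0,0.2,0,0,0],[0,0,0,0,0,0,0]],
])

```text
time_s: 33.42
ee_pos: [340.5, -346.9, 8.5]
ee_rot: [179.9, -0.0, -0.2]
force: [-0.4, -0.5, 0.3]
gripper_width: 10.3
```

>>> move_arm([
  [[0,0,0,0.15,0,0,0],[0,0,0,0.15,0,0,0],[0,0,0,0,0,0,0]],
])

```text
time_s: 33.8
ee_pos: [341.1, -347.1, 5.3]
ee_rot: [179.9, -0.0, -0.2]
force: [-0.1, -0.2, 0.8]
gripper_width: 10.8
```

>>> move_arm([
  [[0,0,0,0.1,0,0,0],[0,0,0,0.1,0,0,0],[0,0,0,0,0,0,0]],
])

```text
time_s: 34.17
ee_pos: [341.2, -347.1, 3.2]
ee_rot: [179.9, -0.0, -0.2]
force: [-0.7, -0.7, -0.5]
gripper_width: 10.1
```

>>> move_arm([
  [[0,0,0,0.04,0,0,0],[0.2,0,0,0,0,0,0],[0.35,0,0,0,0,0,0],[0.35,0,0,0,0,0,0],[0.35,0,0,-0.5,0,0,0],[0.35,0,0,-2,0,0,0],[0.35,0,0,-4,0,0,0],[0.35,0,0,-5,0,0,0],[0.35,0,0,-5,0,0,0],[0.35,0,0,-3,0,0,0],[0.35,0,0,0,0,0,0],[0.35,0,0,0,0,0,0]],
])

```text
time_s: 35.67
ee_pos: [340.3, -346.1, 204.7]
ee_rot: [179.9, -0.0, -0.2]
force: [-0.7, 0.3, -0.2]
gripper_width: 31.8
```

```bash
python3 - <<'E'
from h import *
s=grab('side'); t=grab('top'); C=cloud(s)
print(monitor.state()['ee_pos'],monitor.state()['qvel'].round(1),monitor.state()['time_s'])
# knob, stick and changes against the first pictures
for n,f in(('side',s),('top',t)):
    a=cv2.imread(f'pics/{n}0.png').astype(int); d=(np.abs(a-f['color'][...,::-1]).max(2)>40).astype(np.uint8)
    k,l,st,c=cv2.connectedComponentsWithStats(d); print(n,[(st[i].tolist()) for i in range(1,k) if st[i,4]>12])
h=cv2.cvtColor(s['color'],cv2.COLOR_RGB2GRAY)
for x in range(300,470,20):
    q=cv2.projectPoints(np.array([[x,-347+(341-x)*.0187,5.5]]),s['rvec'],s['tvec'],s['K'],s['d'])[0].ravel(); u,v=q.round().astype(int); print(x,q.round(1),h[v-6:v+7,u].tolist())
E
```

```text
[ 340.33168793 -346.08205385  204.33397036] [-0.   0.3  0.1 -0.1  0.1  0. ] 35.775
side [[415, 0, 44, 123, 3337], [552, 0, 88, 265, 16098], [358, 179, 98, 39, 1088], [272, 217, 45, 41, 309], [433, 220, 61, 76, 2197], [599, 223, 5, 6, 18], [606, 225, 16, 10, 75], [419, 253, 13, 8, 34], [548, 260, 11, 19, 99], [525, 266, 41, 51, 737], [332, 270, 27, 21, 368], [469, 299, 66, 181, 5731], [564, 298, 31, 17, 293], [616, 319, 24, 17, 264], [538, 320, 102, 50, 2352]]
top [[306, 200, 75, 22, 344], [288, 250, 275, 193, 16233], [271, 258, 17, 20, 187], [549, 323, 25, 10, 150], [529, 325, 21, 35, 127], [576, 331, 13, 10, 42], [526, 334, 10, 12, 69], [543, 337, 46, 63, 1530], [39, 343, 244, 41, 4128], [595, 347, 7, 7, 14], [519, 350, 9, 20, 88], [522, 355, 101, 125, 3030], [532, 364, 10, 18, 99], [506, 378, 8, 9, 39], [413, 391, 108, 89, 2211], [264, 407, 47, 22, 505], [363, 406, 5, 5, 15], [222, 408, 42, 72, 1696], [304, 417, 33, 11, 193], [312, 429, 28, 23, 252], [269, 430, 18, 20, 247], [0, 443, 27, 37, 622], [323, 456, 8, 7, 26], [335, 461, 10, 19, 136], [251, 465, 4, 10, 30], [346, 465, 5, 15, 44], [301, 467, 14, 4, 15], [287, 469, 35, 11, 85], [282, 473, 11, 6, 33]]
300 [436.9 198.9] [156, 157, 155, 154, 108, 21, 18, 14, 53, 139, 60, 59, 59]
320 [428.7 198.2] [156, 158, 157, 159, 146, 9, 9, 10, 17, 63, 91, 93, 95]
340 [420.6 197.6] [157, 155, 144, 58, 28, 7, 8, 9, 35, 58, 58, 61, 59]
360 [412.6 197.1] [59, 59, 58, 66, 108, 15, 13, 27, 97, 103, 101, 101, 97]
380 [404.6 196.5] [63, 93, 94, 95, 94, 95, 94, 96, 95, 94, 95, 94, 91]
400 [396.6 195.9] [69, 135, 135, 135, 136, 135, 132, 130, 130, 130, 105, 90, 83]
420 [388.8 195.3] [60, 59, 60, 60, 57, 19, 9, 7, 15, 46, 60, 61, 60]
440 [381.  194.7] [60, 88, 95, 94, 94, 95, 94, 95, 96, 93, 92, 91, 94]
460 [373.2 194.1] [59, 62, 94, 95, 95, 96, 95, 95, 96, 95, 95, 92, 95]
```

```bash
python3 -c "
from h import *
print(job.job_done())"
```

```text
the job is handed in; nothing more can be done
None
```

I set the blue module in the tray with its contacts towards the head and let go of it. I then fed it down the channel with the push stick until it latched, drew the stick out, and laid it on the bench. I handed the job in at about 36 s; no verdict was reported.

**Latch:**
- The push force rose at about 10 N/mm over the last fraction of a millimetre, which is the buffers. I stopped at about 10.5 N, with a highest reading of 11.0 N. I only read the force at the end of each move, so I can't rule out a brief higher peak.
- After about 2 mm of retreat the force was zero, and the red knob was back at its starting image position.
- I can't see the bolt itself, so the latch is inferred from these signs.

**Stick:** It lies flat behind the jig, and its tip is about 55 mm from the base plate. The side view matched a stick lying flat wherever it was visible; the vice hides part of it.

**Everything else:** The first and last side pictures, and the top picture around the jig and bystanders, differ only by the module, the stick, the arm and its shadows. The lower part of the top picture is too covered by arm and shadow changes to judge there.

**Things that went wrong on the way:**
- The first grip on the module was too high and about 7 mm off, so I reopened and gripped again.
- Near the bolt's ramp the stick pitched down slightly and stalled at about 7 N. I corrected the pitch and it moved on.

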